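Swap over the snap clamps on the valve test bench

ROBOT

A 6-joint arm with a two-finger parallel gripper is mounted at the origin on the work surface. World frame = base frame: x ahead of the robot, y to its left, z up, the work surface at z = 0. Lengths are in m, angles in rad, forces in N, time in s.
With the tool pointing down it reaches from about 0.3 to 0.775 m from the base axis. Payload 14.6 kg.
Tool frame: the origin (TCP) lies midway between the tips of the shut fingers; the grasp point (between the pads) lies 19 mm behind it (ctrl.grip_depth is the z of the grasp point in the tool frame, in m); z points along the fingers, y is the line along which they close (so a half turn about z gives the same grasp; the last joint's range is limited). The gripper opens to 94 mm and grips with 3 to 60 N. Pads are 16 mm wide; open, the fingers measure 119 mm over their backs; the gripper's body (75 mm by 177 mm) begins 78 mm behind the grasp point.
Start: joints at [1.14, 0.3, 1.521, -0, 1.321, -0.067], TCP at [0.196, 0.514, 0.205] pointing down, gripper open.
Joint ranges: [-3.03, 3.03], [-0.79, 2.21], [0.23, 2.52], [-1.04, 4.18], [0, 3.07], [-2.55, 2.55]. Speed limits (rad/s): [2.22, 2.22, 2.57, 3.14, 3.14, 3.14].

INTERFACE

Orientations are given as [roll, pitch, yaw] about the fixed x, y, z axes, in that order (R = Rz(yaw) Ry(pitch) Rx(roll)).
In Python, from station import ctrl gives the robot as it stands. The module is installed in compiled form; this text tells all that it offers.
- The arm moves only by the tool carry_out, never from a script. Its argument "commands" is a list of rows, each a list of 3 entries, a list of its own where there are three numbers: the closure, from 0 (fully open) to 1 (shut), then the shift along the tool's x, y, z in mm, then the turn, a rotation vector about the tool's x, y, z in rad. In form: [[gripper, [tx, ty, tz], [wx, wy, wz]], ...]. A call has 1 to 10 rows; each row shifts and turns the commanded pose from where the row before left it, along the tool's axes as they then stand; what a row does not reach is not made up. A row lasts 1/8 s, in which the tool goes at most 62.5 mm and 10.7 degrees, less where a joint would pass 70% of its speed; a pose out of reach is approached as far as the arm can. A call with a gripper value outside its range is refused whole. The fingers move at their own pace and stop on an object; "squeeze" is the grip in N (left out, the last holds). Time passes only in rows, so rows that do not move let the fingers close. It gives the time, the measured TCP pose, the force, the opening and the grip force at its end, in the units of the state.
- ctrl.get_obs(): the state, without advancing time (a new reading comes with each control period).
- ctrl.camera(name): name is "scene" or "top" or "wrist"; returns a dict with "img" (480x640x3 uint8, blue, green, red), "camera_matrix" (3x3 intrinsics, pixels), "rvec" (rotation vector, rad) and "tvec" (3), from world to camera coordinates, as OpenCV has them. Camera axes: x right, y down, z forward; pixel columns grow to the right and rows downward; lengths in m; the calibration is good to about 2 mm. A picture is of the moment at which its call begins. There is no depth.
- ctrl.hand_in(): hands the job in; it is judged then, once.
Trained networks look in the newest picture that a camera, given by its name, has taken for a name from the list of things; names that differ only in an ending like _2 or _b are one class to them, and where a whole thing is asked for, a point or a joint stands for the part that bears it (a point fixed in the world has none). Each returns a list of dicts, best first, with "score" (0 to 1); they miss things now and then, are a little off and sometimes report something else, mostly with a low value. They report only what shows in the picture. A call takes as long as a camera call. They do not tell look-alikes from the thing itself.
- ctrl.outline_of(thing, camera): "region" (480x640 bool, what is visible of it).
- ctrl.place_of(thing, camera): "at" ([x, y, z] in m, in world coordinates, good to about 4 mm: a listed point, or the origin of a listed thing).
The state is a dict: "time_s": time; "qpos": joint angles; "joint_vel": joint speeds; "tau": joint torques, N m; "ee_pos": TCP position; "eef_rot": TCP orientation; "force": force on the tool from outside, world axes, zero at the start; "moment": the same for the moment, N m; "grip_width": finger opening in m; "grip_force": force on a finger pad.
Only numpy, scipy, OpenCV 4.12 (cv2) and the standard library are available. Lean on these libraries where they do the work, as an engineer would, in place of code of your own. Each camera call takes 0.05 s, during which the arm holds its last target. There are 200 camera calls.

TASK

Get the valve test bench ready: on the stand with the brass check valve lying in its cradle, push the clamp over so that it snaps down and holds the valve; on the stand whose cradle is empty, push the clamp over the other way so that it snaps open. Leave the valve lying in its cradle.

Things in the scene. Friction and masses are not known exactly. Their poses are not given: they have to be found in the camera images.
- valve_clamp (a joint): Clamp rocker (200 mm seesaw bar, a 44 x 40 mm thumb plate on each end, pivot 107 mm up on a fixed 240 x 100 mm stand) on the stand whose cradle holds the valve. Rad: -0.28 open (jaw arm up, start), 0 level, +0.25 shut, rubber foot on the valve. A spring pushes it away from level either way: the raised plate needs about 5 N down at first, nothing at level; past level it snaps over and stays.
- valve_clamp_jaw_plate (a point): Clamp on the valve's stand: centre of the top face of the jaw arm's thumb plate (the raised end, over the valve), 80 mm out from the pivot. Moves with the rocker: 141 mm above the work surface when open (start), 119 mm at level, 99 mm when shut. z is the plate's normal, x points along the arm, outward from the pivot.
- empty_clamp (a joint): Rocker of an identical clamp and spring on the identical stand whose cradle is empty. Rad: +0.28 shut (jaw arm with its rubber foot down over the empty cradle, tail arm up, start), 0 level, -0.28 open (jaw arm up, tail down). Pushing its raised tail plate down past level makes it snap open and stay.
- empty_clamp_tail_plate (a point): Clamp on the empty stand: centre of the top face of the tail arm's thumb plate (the raised end, away from the cradle), 80 mm out from the pivot. Moves with the rocker: 141 mm above the work surface when shut (start), 119 mm at level, 96 mm when open. z is the plate's normal, x points along the arm, inward to the pivot.
- valve: Loose brass check valve, 73 mm long along its y axis, 34 mm high, hexagonal ends and a round cap on its +x side reaching 33 mm out; about 0.35 kg. Origin: centre of its underside, z up. It lies across the jaw arm in a cradle with low lips, 30 mm above the work surface, 70 mm from the pivot.
There are look-alikes about, which are no part of the job. What is shaped like the valve but white is not meant.

How it is judged:
At the end, for the whole second after the job is handed in: The clamp over the valve is snapped shut (joint above 0.2 rad), the clamp over the empty cradle is snapped open (joint below -0.2 rad), and the valve lies at rest in its cradle, within 12 mm of where it lay and tilted less than 10 degrees (value of joint valve_clamp above 0.2 rad and value of joint empty_clamp below -0.2 rad and distance of valve from where it was at the start of the episode below 0.012 m and angle between valve's own z axis and vertical below 0.17 rad and linear speed of valve below 0.02 m/s); the robot touches nothing.
It also fails if it takes over 38 s, if anything falls off the work surface, if the arm or the gripper's body presses on something with over 40 N, if the wrist force passes 120 N, or if a joint passes its speed limit or range.

## Working session

There is one attempt and no reset: what is moved stays moved. The work goes in short steps, Python scripts to look and compute and a tool call to move; the robot and the scene stay as the last step left them, time stands still between calls to the robot, and variables do not carry over. Pictures are saved under pics/ and viewed, at most 10 in all, crops included, and the job is handed in when it is done.

Besides the shell and the picture viewer there is one more tool, called as name(argument=value, ...), one argument or row to a line, values as JSON. carry_out: Moves the arm, as the interface text tells. Its arguments: {"type":"object","properties":{"commands":{"type":"array","items":{"type":"array"}},"squeeze":{"type":"number"}},"required":["commands"]}

```bash
mkdir -p pics; python3 - <<'E'
from station import ctrl
import cv2
for c in ["scene","top"]:
    d=ctrl.camera(c); cv2.imwrite(f"pics/{c}0.png",d["img"])
    for t in ["valve_clamp_jaw_plate","empty_clamp_tail_plate","valve"]:
        print(c,t,[(r["score"].__round__(2),[round(float(v),3) for v in r["at"]]) for r in ctrl.place_of(t,c)])
o=ctrl.get_obs(); print(o["time_s"],o["ee_pos"],o["eef_rot"])
E
```

```text
scene valve_clamp_jaw_plate [(0.82, [0.582, -0.194, 0.14])]
scene empty_clamp_tail_plate [(0.76, [0.49, 0.211, 0.142])]
scene valve [(0.82, [0.579, -0.194, 0.027]), (0.76, [0.742, -0.207, 0.001]), (0.7, [0.565, -0.346, 0.002])]
top valve_clamp_jaw_plate [(0.59, [0.581, -0.198, 0.146])]
top empty_clamp_tail_plate [(0.67, [0.488, 0.211, 0.137])]
top valve [(0.79, [0.579, -0.194, 0.026]), (0.64, [0.747, -0.202, -0.0]), (0.63, [0.56, -0.346, -0.0])]
0.4 [0.19569343 0.51395678 0.20538192] [-3.14143846e+00 -3.44122942e-06  2.77777263e+00]
```

View pics/scene0.png

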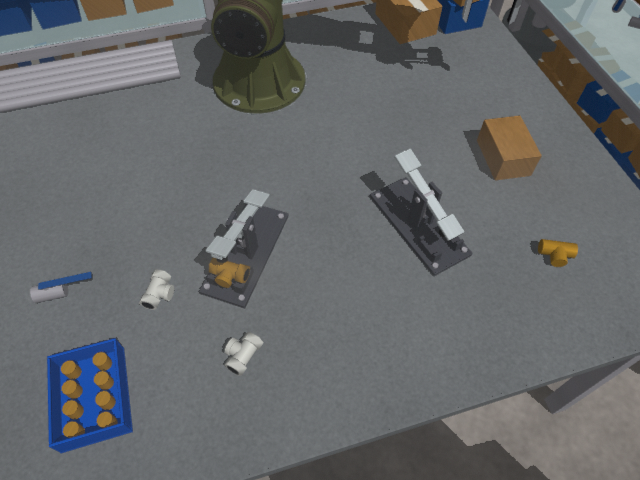

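View pics/top0.png

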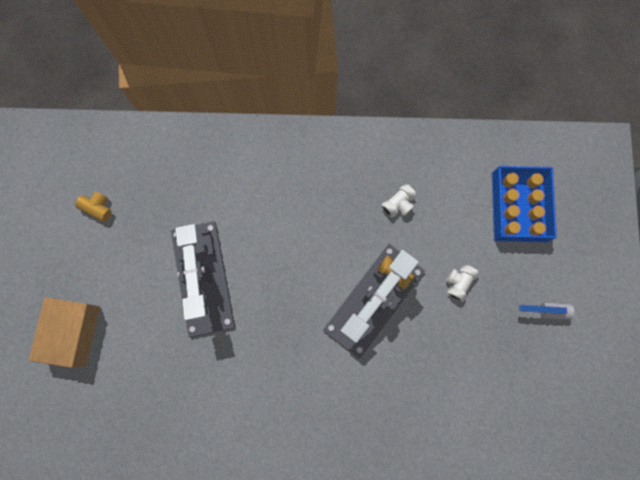

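The scene view shows the valve stand at (245,245) with the brass valve under the raised jaw plate (225,240). The empty stand is at (420,215), and its raised tail plate at (407,160) is on the robot's side. In the top view those plates are at (403,265) and (194,308). The networks' heights of about 141 mm fit the given sizes. I'll go above the empty clamp's tail plate with the fingers shut.

carry_out(
  commands=[
    [1,[-38,-18,0],[0,0,0]],
    [1,[-38,-18,0],[0,0,0]],
    [1,[-38,-18,0],[0,0,0]],
    [1,[-38,-18,0],[0,0,0]],
    [1,[-38,-18,0],[0,0,0]],
    [1,[-38,-18,0],[0,0,0]],
    [1,[-38,-18,0],[0,0,0]],
    [1,[-38,-18,0],[0,0,0]],
    [1,[-38,-18,0],[0,0,0]],
    [1,[-38,-18,0],[0,0,0]],
  ],
  squeeze=20,
)

```text
time_s: 1.65
ee_pos: [0.4877, 0.2094, 0.2055]
eef_rot: [3.141, 0.0, 2.778]
force: [0.2, 1.0, -0.2]
grip_width: 0.0005
grip_force: 0.0
```

```bash
python3 - <<'E'
from station import ctrl
import cv2
for c in ["scene","wrist"]:
    d=ctrl.camera(c); cv2.imwrite(f"pics/{c}1.png",d["img"])
    print(c,[(round(r["score"],2),[round(float(v),3) for v in r["at"]]) for r in ctrl.place_of("empty_clamp_tail_plate",c)])
o=ctrl.get_obs(); print(o["time_s"],o["ee_pos"],o["eef_rot"],o["grip_width"])
E
```

```text
scene [(0.6, [0.487, 0.209, 0.143])]
wrist []
1.85 [0.48678788 0.21031571 0.20522894] [-3.14142528e+00 -4.34304876e-04  2.77654152e+00] 0.0003385845425113407
```

View pics/wrist1.png

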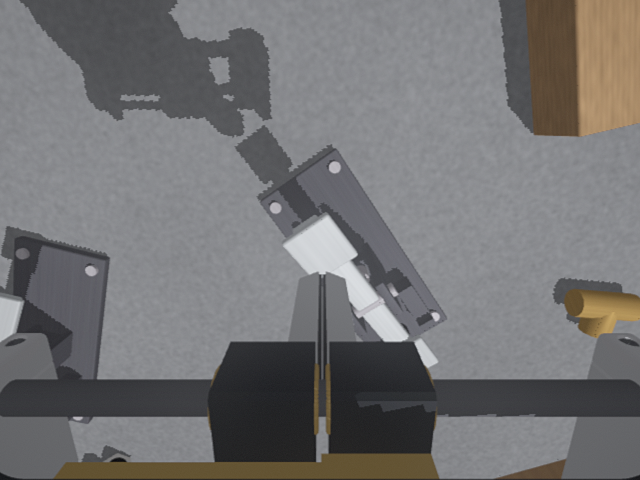

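The wrist view shows the shut fingertips at (322,275), lined up with the raised white plate at (320,243). Both agree with the measured point, so I press down.

carry_out(
  commands=[
    [1,[0,0,27],[0,0,0]],
    [1,[0,0,27],[0,0,0]],
    [1,[0,0,6],[0,0,0]],
    [1,[0,0,6],[0,0,0]],
    [1,[0,0,6],[0,0,0]],
    [1,[0,0,6],[0,0,0]],
    [1,[0,0,6],[0,0,0]],
    [1,[0,0,6],[0,0,0]],
    [1,[0,0,6],[0,0,0]],
    [1,[0,0,5],[0,0,0]],
  ],
)

```text
time_s: 3.1
ee_pos: [0.4868, 0.2105, 0.1039]
eef_rot: [-3.141, -0.0, 2.778]
force: [-0.5, -0.5, 0.7]
grip_width: 0.0006
grip_force: 0.0
```

carry_out(
  commands=[
    [1,[0,0,-15],[0,0,0]],
    [1,[0,0,-30],[0,0,0]],
    [1,[0,0,-30],[0,0,0]],
    [1,[0,0,-30],[0,0,0]],
  ],
)

```text
time_s: 3.6
ee_pos: [0.4869, 0.2106, 0.2118]
eef_rot: [3.141, 0.001, 2.778]
force: [0.6, -0.0, -0.3]
grip_width: 0.001
grip_force: 0.0
```

```bash
python3 - <<'E'
from station import ctrl
import cv2
for c in ["scene","top"]:
    d=ctrl.camera(c); cv2.imwrite(f"pics/{c}2.png",d["img"])
    for t in ["empty_clamp_tail_plate","valve_clamp_jaw_plate"]:
        print(c,t,[(round(r["score"],2),[round(float(v),3) for v in r["at"]]) for r in ctrl.place_of(t,c)])
o=ctrl.get_obs(); print(o["time_s"],o["ee_pos"],o["force"])
E
```

```text
scene empty_clamp_tail_plate [(0.84, [0.483, 0.209, 0.1])]
scene valve_clamp_jaw_plate [(0.74, [0.58, -0.197, 0.141]), (0.19, [0.579, -0.193, 0.03])]
top empty_clamp_tail_plate []
top valve_clamp_jaw_plate [(0.73, [0.58, -0.198, 0.143])]
3.9 [0.48646714 0.21045705 0.20885687] [ 0.40558556 -0.98763618 -1.04993435]
```

View pics/scene2.png

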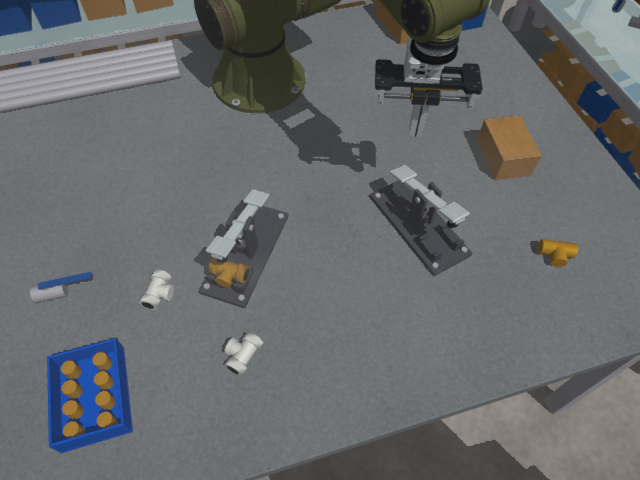

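The scene view shows the empty clamp's tail plate (403,175) now down and its jaw plate (455,212) up, so it snapped open. The valve stand is unchanged. Next I go above its jaw plate.

carry_out(
  commands=[
    [1,[-23,-35,0],[0,0,0]],
    [1,[-23,-35,0],[0,0,0]],
    [1,[-23,-35,0],[0,0,0]],
    [1,[-23,-35,0],[0,0,0]],
    [1,[-23,-35,0],[0,0,0]],
    [1,[-23,-35,0],[0,0,0]],
    [1,[-23,-35,0],[0,0,0]],
    [1,[-23,-35,0],[0,0,0]],
    [1,[-23,-35,0],[0,0,0]],
    [1,[-23,-35,0],[0,0,0]],
  ],
)

```text
time_s: 5.15
ee_pos: [0.577, -0.1997, 0.2084]
eef_rot: [3.142, -0.002, 2.778]
force: [-0.2, 0.1, -0.2]
grip_width: 0.0007
grip_force: 0.0
```

```bash
python3 - <<'E'
from station import ctrl
import cv2
for c in ["scene","wrist"]:
    d=ctrl.camera(c); cv2.imwrite(f"pics/{c}3.png",d["img"])
    print(c,[(round(r["score"],2),[round(float(v),3) for v in r["at"]]) for r in ctrl.place_of("valve_clamp_jaw_plate",c)])
o=ctrl.get_obs(); print(o["time_s"],o["ee_pos"],o["eef_rot"])
E
```

```text
scene [(0.78, [0.582, -0.198, 0.139])]
wrist [(0.73, [0.579, -0.198, 0.145])]
5.35 [ 0.57680504 -0.19855094  0.20824462] [ 3.14140013e+00 -1.99909811e-03  2.77672243e+00]
```

View pics/wrist3.png

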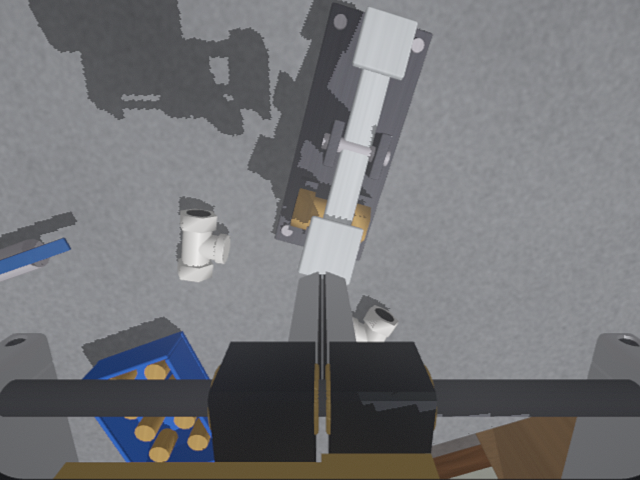

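The wrist view shows the fingertips at (322,275) lined up with the raised jaw plate (332,250), with the brass valve under the bar at (330,215). They are within 4 mm, so I press down.

carry_out(
  commands=[
    [1,[-3,0,29],[0,0,0]],
    [1,[0,0,28],[0,0,0]],
    [1,[0,0,6],[0,0,0]],
    [1,[0,0,6],[0,0,0]],
    [1,[0,0,6],[0,0,0]],
    [1,[0,0,6],[0,0,0]],
    [1,[0,0,6],[0,0,0]],
    [1,[0,0,6],[0,0,0]],
    [1,[0,0,6],[0,0,0]],
    [1,[0,0,4],[0,0,0]],
  ],
)

```text
time_s: 6.6
ee_pos: [0.5798, -0.1993, 0.1057]
eef_rot: [3.142, -0.001, 2.778]
force: [-0.3, 0.1, -0.5]
grip_width: 0.0005
grip_force: 0.0
```

carry_out(
  commands=[
    [1,[0,0,-15],[0,0,0]],
    [1,[0,0,-30],[0,0,0]],
    [1,[0,0,-30],[0,0,0]],
    [1,[0,0,-30],[0,0,0]],
    [1,[40,30,0],[0,0,0]],
    [1,[40,30,0],[0,0,0]],
    [1,[40,30,0],[0,0,0]],
    [1,[0,0,0],[0,0,0]],
  ],
)

```text
time_s: 7.6
ee_pos: [0.4991, -0.0707, 0.2134]
eef_rot: [3.141, 0.002, 2.78]
force: [-0.3, -0.6, 0.5]
grip_width: 0.0002
grip_force: 0.0
```

```bash
python3 - <<'E'
from station import ctrl
import cv2
for c in ["scene","top"]:
    d=ctrl.camera(c); cv2.imwrite(f"pics/{c}4.png",d["img"])
    for t in ["valve_clamp_jaw_plate","empty_clamp_tail_plate","valve"]:
        print(c,t,[(round(r["score"],2),[round(float(v),3) for v in r["at"]]) for r in ctrl.place_of(t,c)])
o=ctrl.get_obs(); print(o["time_s"],o["ee_pos"],o["force"])
E
```

```text
scene valve_clamp_jaw_plate [(0.91, [0.585, -0.199, 0.1])]
scene empty_clamp_tail_plate [(0.69, [0.479, 0.206, 0.097]), (0.52, [0.587, -0.199, 0.097])]
scene valve [(0.9, [0.741, -0.206, -0.003]), (0.79, [0.562, -0.345, 0.003]), (0.73, [0.579, -0.196, 0.029]), (0.63, [0.586, -0.202, 0.099])]
top valve_clamp_jaw_plate [(0.62, [0.587, -0.199, 0.103])]
top empty_clamp_tail_plate [(0.75, [0.481, 0.21, 0.093])]
top valve [(0.94, [0.557, -0.347, 0.001]), (0.93, [0.746, -0.205, 0.001]), (0.54, [0.572, -0.195, 0.029])]
8.0 [ 0.50007565 -0.07321339  0.21127766] [-0.24513801  0.4527928   0.78093027]
```

View pics/scene4.png

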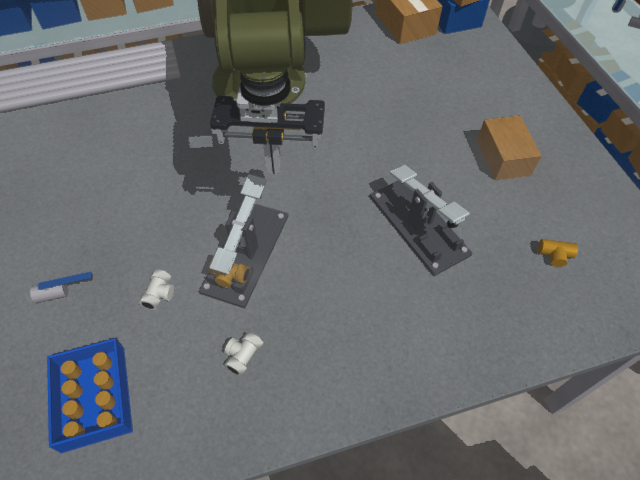

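The scene view shows the valve clamp shut, with its jaw plate (223,260) down on the valve (233,275). The empty clamp is still open, and the arm is clear of both.

```bash
python3 -c "
from station import ctrl
print(ctrl.hand_in())"
```

```text
the job is handed in; nothing more can be done
None
```

The job is handed in: the valve clamp is snapped shut on the valve, which still lies in its cradle, the empty stand's clamp is snapped open, and the arm is clear of both (about 8 s of the 38 s used; no verdict was returned).

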